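# Prove the shredder head dead and hang the danger tag

### The arm

A 7-joint arm with a two-finger parallel gripper is mounted at the origin on a cart in front of the work surface, level with it; the furniture and walls round the work are solid. World frame = base frame: x ahead of the robot, y to its left, z up, the work surface at z = 0. Lengths are in mm, angles in rad, forces in N, time in s.
With the tool pointing down it reaches from about 400 to 875 mm from the base axis. Payload 4.4 kg.
Tool frame: the origin (TCP) lies midway between the tips of the shut fingers; the grasp point (between the pads) lies 19 mm behind it; z points along the fingers, y is the line along which they close (so a half turn about z gives the same grasp; the last joint's range is limited). The gripper opens to 85 mm and grips with 20 to 120 N. Pads are 22 mm wide; open, the fingers measure 114 mm over their backs; the gripper's body (76 mm by 85 mm) begins 54 mm behind the grasp point. The pads swing forward as they close: fully open they stand 13 mm farther back than shut.
Start: joints at [-1.244, 0.628, 0.038, 1.517, -0.027, 0.996, -0.02], TCP at [248.783, 600.521, 231.313] pointing down, gripper open.
Joint ranges: [-3.06, 3.06], [-0.37, 2.12], [-1.25, 1.32], [0.18, 2.47], [-1.1, 4.24], [0.23, 1.98], [-2.94, 2.94]. Speed limits (rad/s): [2.57, 2.57, 3.14, 3.14, 3.14, 3.14, 3.14].

### API

Orientations are given as [roll, pitch, yaw] about the fixed x, y, z axes, in that order (R = Rz(yaw) Ry(pitch) Rx(roll)).
In Python, from cell import read_state, get_image, finish_job gives the robot as it stands.
- The arm moves only by the tool send_rows, never from a script. Its argument "series" is a list of rows, each an object of numbers: "ax", "ay", "az": the turn, a rotation vector about the tool's x, y, z in rad; "dx", "dy", "dz": the shift along the tool's x, y, z in cm; "hand": the closure, from 0 (fully open) to 1 (shut). In form: [{"ax": .., "ay": .., "az": .., "dx": .., "dy": .., "dz": .., "hand": ..}, ...]. A call has 1 to 10 rows; each row is the pose to reach, as a shift and turn from the pose commanded when the call began, along the tool's axes at that moment; what a row does not reach only later rows make up. A row lasts 1/10 s, in which the tool goes at most 50 mm and 8.59 degrees, less where a joint would pass 70% of its speed; a pose out of reach is approached as far as the arm can. A call with a gripper value outside its range is refused whole. The fingers move at their own pace and stop on an object; the grip force is fixed at half the most. Time passes only in rows, so rows that repeat a pose let the fingers close. It gives the time, the measured TCP pose, the force, the opening and the grip force at its end, in the units of the state.
- read_state(): the state, without advancing time (a new reading comes with each control period).
- get_image(name): name is "side" or "top" or "wrist"; returns a dict with "pixels" (420x560x3 uint8, red, green, blue), "mtx" (3x3 intrinsics, pixels), "R" (3x3) and "t" (3): a world point X has camera coordinates R X + t. Camera axes: x right, y down, z forward; pixel columns grow to the right and rows downward; lengths in mm; the calibration is good to about 2 mm. The wrist camera is an equidistant fisheye: a pixel r from the principal point sees the ray r / f radians off the axis. A picture is of the moment at which its call begins. There is no depth.
- finish_job(): hands the job in; it is judged then, once.
The state is a dict: "clock": time; "qpos": joint angles; "qd": joint speeds; "tau": joint torques, N m; "eef_pos": TCP position; "tool_rot": TCP orientation; "force": force on the tool from outside, world axes, zero at the start; "torque": the same for the moment, N m; "width": finger opening in mm; "gripper_force": force on a finger pad.
Only numpy, scipy, OpenCV 4.12 (cv2) and the standard library are available. Lean on these libraries where they do the work, as an engineer would, in place of code of your own. Each camera call takes 0.05 s, during which the arm holds its last target. There are 200 camera calls.

### The job

The supply of the shredder head on the bench is locked off; now make it safe for service. First prove it dead: push the spring-centred jog lever on its control box all the way over to the green-dot side (never towards the white dot), hold it there for a good second and let it come back upright. Only then turn the swivel hook on the post beside the box so that it points straight out to the unit's front (the side with the red isolator handle), and hang the red danger tag on the hook, leaving the yellow tag in the stand.

Things in the scene. Friction and masses are not known exactly. Their poses are not given: they have to be found in the camera images.
- shredder_unit: Fixed unit on an aluminium plate 250 x 310 mm, top 18 mm over the bench. Origin: plate centre on the bench; x to its back (front faces -x), y to its left, z up. Cutter head: x +7 to +122, y -132 to +137 mm, up to 96 mm high; its motor reaches forward to x -42 at y +70 to +128 mm, 75 mm high. Hook post: 16 mm thick, x -55, y +35, 200 mm high.
- lever_pivot (a point): Pivot of the jog lever on top of the grey control box (90 x 100 mm, top 113 mm over the bench, padlocked red isolator on its front face: leave alone); 117 mm over the bench, axes as the unit's, the lever turns about x. On the box top a green dot lies on the lever's right (-y, away from the post), a white dot on its left (+y).
- lever_knob (a point): Centre of the black pear-shaped knob of the jog lever: 28 mm in diameter, 32 mm tall, 78 mm above the pivot along the lever (195 mm over the bench when upright); below it an 11 mm shaft. z points up along the lever.
- jog_lever (a joint): Tilt of the jog lever in rad: 0 upright, positive leans to the green dot (the unit's -y side), stops at +-0.45. A spring of 1.2 N m/rad brings it back to 0 when let go (about 7 N at the knob when fully over).
- hook_axis (a point): Point on the post's vertical axis at the height of the hook's bar, 212 mm over the bench; axes like those of the unit. The collar there is 26 mm in diameter and ends at 223 mm.
- hook_seat (a point): Middle of the hook's level bar, on its upper side (216 mm over the bench), 42 mm out from the post's axis. The hook is a 9 mm round bar that runs level 75 mm out from the post's axis and ends in an upturned tip. The point turns with the hook: its -x points out along the bar to the tip, z up.
- hook_tip (a point): Upturned end of the hook, 75 mm out from the post's axis: an upright 9 mm round bar with a round end. This point is 4.5 mm below its top, which is 232 mm over the bench (15 mm above the upper side of the level bar).
- swivel_hook (a joint): Turn of the hook in rad: 0 points straight to the unit's front (its -x), positive turns the tip to the unit's left (pi/2 points to its +y) and on to the back; it starts turned to the left or back (1.2 to 2.4). Friction 0.08 N m (about 1 N at the tip); stays where left; turns from -1.2 to 2.8.
- tag_stand: Fixed wooden stand 160 x 120 x 40 mm, origin at the centre of its underside. Two slots along its y, at x -38 and +38 mm, each 11 mm wide, 96 mm long, with its floor 8 mm over the bench and 32 mm deep; one tag stands upright in each.
- red_tag_mid (a point): Middle of the red danger tag (red rim, white panel with red ring and bar), a rigid plate 8 mm thick (x), 90 wide (y), 172 tall (z), about 90 g, both faces alike; this point is 86 mm above its lower edge, in the opening. From the lower edge: panel 0 to 80 mm, opening 80 to 130, solid tab 70 mm wide from 130 to 172, to be gripped across the thickness. Stands upright in one of the slots.
- red_tag_eye (a point): Top of the red tag's opening, which rests on the hook's bar when hung: 44 mm above red_tag_mid, 42 mm below the upper edge. The opening is 50 mm wide and 50 mm high; its upper corners slope at 45 degrees so that it narrows to 8 mm at the top. x across the thickness, y along the width, z up.
- yellow_tag_mid (a point): Middle of the yellow tag (yellow with three black bars), same shape and size; it stands in the other slot and stays there.

How it is judged (in metres and radians):
On the way, in this order (a step that is already met when the one before it is completed fails the run):
1. the jog lever is fully over to the green side (past 0.35 rad) and held there for 0.8 s (value of joint jog_lever above 0.35 rad), for 0.8 s.
2. the jog lever has come back upright (within 0.06 rad) (value of joint jog_lever between -0.06 and 0.06 rad), for 0.3 s.
3. the hook points to the front (within 0.22 rad) (value of joint swivel_hook between -0.22 and 0.22 rad), for 0.3 s.
At the end, for the whole second after the job is handed in: Lever upright (0.06 rad), hook to the unit's front (0.22 rad); red tag hangs still and upright (0.2 rad), the top of its opening on the hook's bar between post and tip (27 mm along it, 10 mm sideways, 6 mm in height), facing along it (0.5 rad); yellow tag in its slot (30 mm) (all of step 2 and all of step 3 and x of red_tag_eye in the frame of hook_seat between -0.027 and 0.027 m and y of red_tag_eye in the frame of hook_seat between -0.01 and 0.01 m and z of red_tag_eye in the frame of hook_seat between -0.006 and 0.006 m and angle between red_tag_eye's own z axis and vertical below 0.2 rad and angle between the x axis of red_tag_eye and the x axis of hook_seat, either way round below 0.5 rad and linear speed of red_tag below 0.05 m/s and distance of yellow_tag_mid from where it was at the start of the episode below 0.03 m); the robot touches nothing.
It fails at once if the jog lever is pushed towards the white-dot side (beyond 0.2 rad) (value of joint jog_lever below -0.2 rad).
It fails at once if the yellow tag is pulled or knocked out of place (30 mm) (distance of yellow_tag_mid from where it was at the start of the episode above 0.03 m).
It also fails if it takes over 72 s, if anything falls off the work surface, if the arm or the gripper's body presses on something with over 40 N, if the wrist force passes 120 N, or if a joint passes its speed limit or range.

## Working session

There is one attempt and no reset: what is moved stays moved. The work goes in short steps, Python scripts to look and compute and a tool call to move; the robot and the scene stay as the last step left them, time stands still between calls to the robot, and variables do not carry over. Pictures are saved under pics/ and viewed, at most 10 in all, crops included, and the job is handed in when it is done.

Besides the shell and the picture viewer there is one more tool, called after "Call:" as a command line: name --argument value ..., lists and objects as JSON in quotes. send_rows: Moves the arm, as the interface text tells. Its arguments: {"type":"object","properties":{"series":{"type":"array","items":{"type":"object","properties":{"ax":{"type":"number"},"ay":{"type":"number"},"az":{"type":"number"},"dx":{"type":"number"},"dy":{"type":"number"},"dz":{"type":"number"},"hand":{"type":"number"}}}}},"required":["series"]}

```bash
mkdir -p pics; python3 - <<'E'
from cell import *
import cv2,numpy as np
s=read_state(); print({k:np.round(v,3).tolist() for k,v in s.items()})
for n in("side","top"):
    g=get_image(n); cv2.imwrite(f"pics/{n}0.png",g["pixels"][:,:,::-1]); print(n,np.round(g["mtx"],1).tolist(),np.round(g["R"],3).tolist(),np.round(g["t"],1).tolist())
    np.savez(f"{n}0.npz",**{k:np.array(v) for k,v in g.items()})
E
```

```text
{'clock': 0.0, 'qpos': [-1.244, 0.629, 0.038, 1.518, -0.027, 0.996, -0.02], 'qd': [-0.001, 0.0, -0.001, 0.0, 0.001, -0.002, 0.0], 'tau': [0.002, -56.341, 1.226, -19.344, 0.011, 0.011, -0.0], 'eef_pos': [248.559, 599.931, 230.411], 'tool_rot': [-3.14, 0.0, 2.749], 'force': [-0.797, -0.341, 0.163], 'torque': [0.028, -0.016, 0.031], 'gripper_force': 0.0, 'width': 85.315}
side [[441.3, 0.0, 273.1], [0.0, 441.3, 208.6], [0.0, 0.0, 1.0]] [[0.885, -0.465, -0.004], [-0.298, -0.561, -0.772], [0.357, 0.684, -0.636]] [-362.4, 311.1, 700.1]
top [[452.6, 0.0, 275.8], [0.0, 452.6, 206.0], [0.0, 0.0, 1.0]] [[-0.029, -0.999, 0.02], [-0.998, 0.028, -0.048], [0.047, -0.022, -0.999]] [124.4, 472.5, 978.4]
```

View pics/side0.png

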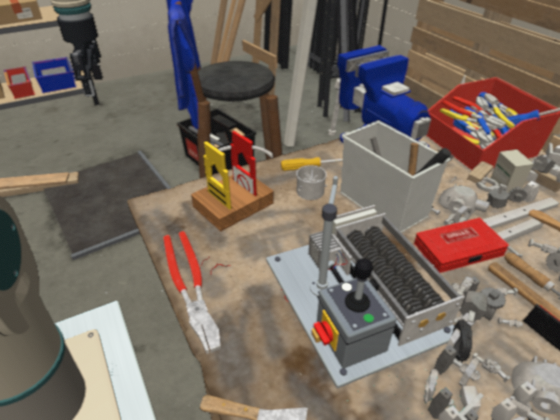

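View pics/top0.png

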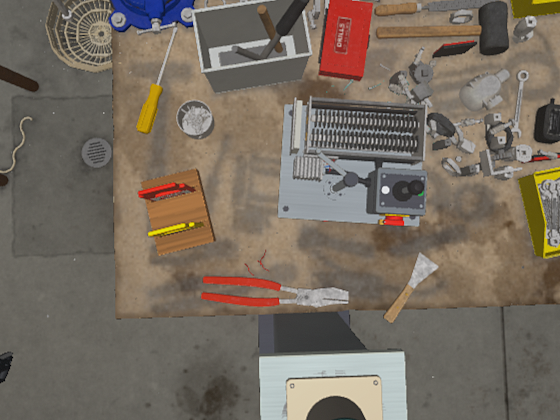

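Side: stand near (232,195) with yellow tag left and red right; unit around (350,290), knob about (362,268), post collar (329,212). Top: stand (178,212), unit plate (352,165). I'll enlarge both for pixel picking.

```bash
python3 - <<'E'
import cv2
a=cv2.imread("pics/side0.png");b=cv2.imread("pics/top0.png")
c1=cv2.resize(a[170:380,255:465],(600,600),interpolation=cv2.INTER_CUBIC)
c2=cv2.resize(b[90:240,270:440],(680,600),interpolation=cv2.INTER_CUBIC)
cv2.imwrite("pics/c1.png",c1);cv2.imwrite("pics/c2.png",c2)
d=cv2.resize(b[160:265,130:220],(510,595),interpolation=cv2.INTER_CUBIC)
e=cv2.resize(a[120:230,185:280],(285,330),interpolation=cv2.INTER_CUBIC)
import numpy as np
m=np.zeros((595,800,3),np.uint8);m[:,:510]=d;m[:330,512:797]=e
cv2.imwrite("pics/c3.png",m)
E
```

```text
(no output)
```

View pics/c1.png

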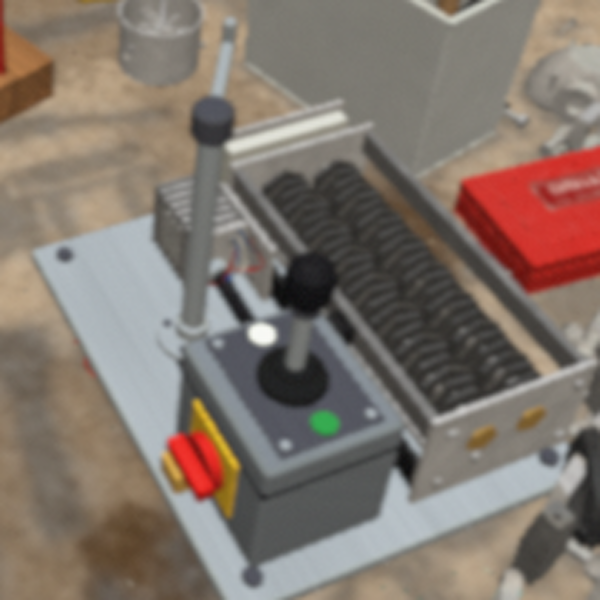

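View pics/c2.png

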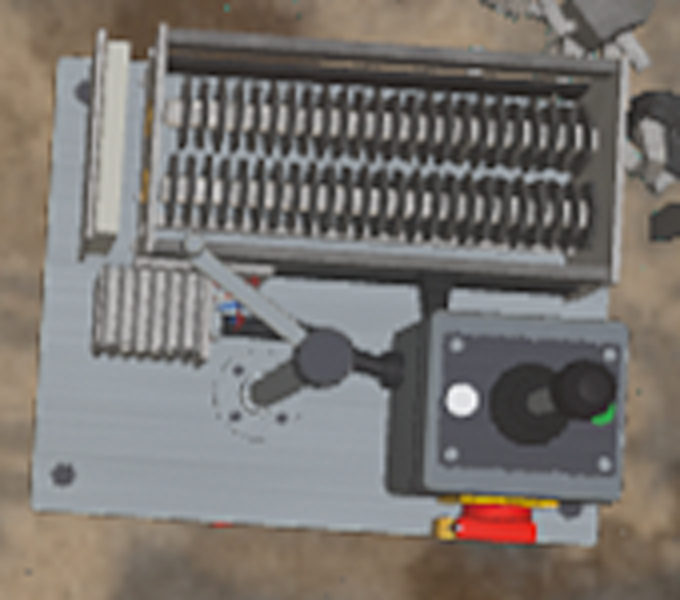

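View pics/c3.png

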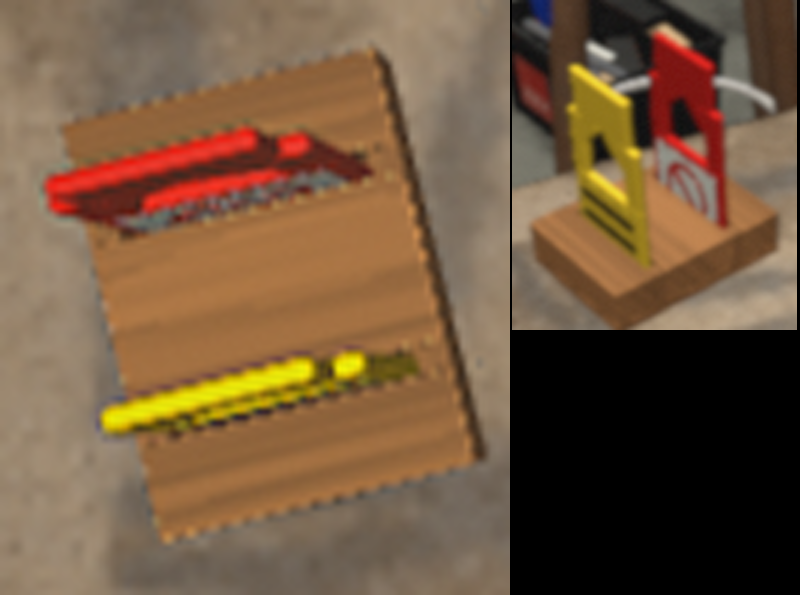

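Crops: c1 shows the collar (212,103), tip (230,25), knob (310,285), and green dot (325,423) on the lever's right. c2 shows the collar (325,355), tip (194,242), plate corners (60,57)/(33,510)/(597,545), white dot (463,400). c3 shows the stand corners, red tag top edge (52,188)-(253,138) and yellow edge (110,420)-(312,368).

```bash
cat > h.py <<'E'
import numpy as np, cv2
from scipy.spatial.transform import Rotation as Rot
def load(n):
    d=np.load(n); return {k:d[k] for k in ("mtx","R","t")}
def ray(g,p):
    c=-g["R"].T@g["t"]; d=g["R"].T@np.linalg.solve(g["mtx"],[p[0],p[1],1.]); return c,d
def plane(g,p,z):
    c,d=ray(g,p); return c+d*(z-c[2])/d[2]
def two(g1,p1,g2,p2):
    P=[g["mtx"]@np.c_[g["R"],g["t"]] for g in (g1,g2)]
    X=cv2.triangulatePoints(P[0],P[1],np.array(p1,float).reshape(2,1),np.array(p2,float).reshape(2,1)); return (X[:3]/X[3]).ravel()
def move(dp,drot=None):
    "world displacement -> tool cm, from current state"
    from cell import read_state
    s=read_state(); R=Rot.from_euler("xyz",s["tool_rot"]); return R.inv().apply(dp)/10
E
python3 - <<'E'
from h import *
np.set_printoptions(precision=1,suppress=True)
T=load("top0.npz");S=load("side0.npz")
c2=lambda u,v:(270+u/4-.4,90+v/4-.4); c1=lambda u,v:(255+u/2.857-.3,170+v/2.857-.3); c3=lambda u,v:(130+u/5.667-.4,160+v/5.667-.4)
P=[plane(T,c2(*p),18) for p in[(60,57),(33,510),(597,545)]]
print("plate",P, "centre",(P[0]+P[2])/2,[np.linalg.norm(P[1]-P[0]),np.linalg.norm(P[2]-P[1])])
col=plane(T,c2(325,355),223);tip=plane(T,c2(194,242),232)
print("collar",col,"side",plane(S,c1(212,103),223),two(T,c2(325,355),S,c1(212,103)))
print("tip",tip,plane(S,c1(230,25),230),np.linalg.norm((tip-col)[:2]))
print("knob",plane(T,c2(583,391),197),two(T,c2(583,391),S,c1(310,285)))
print("white",plane(T,c2(463,400),113),"side",plane(S,c1(262,334),113),"green",plane(S,c1(325,423),113))
print("postbase",plane(T,c2(255,395),18))
xax=P[0]-P[1]; print("unit yaw from x, y:",np.arctan2(xax[1],xax[0]),np.arctan2(-(P[1]-P[2])[0],(P[1]-P[2])[1]))
d=tip-col; print("hook dir",np.arctan2(d[1],d[0]))
C=[plane(T,c3(*p),40) for p in[(62,128),(375,50),(472,460),(165,542)]];print("stand",C,np.mean(C,0))
for n,a,b in(("red",(52,188),(253,138)),("yel",(110,420),(312,368))):
    a=plane(T,c3(*a),180);b=plane(T,c3(*b),180);e=a-b;print(n,a,b,(a+b)/2,np.hypot(*e[:2]),"ydir yaw",np.arctan2(-e[0],e[1]))
E
```

```text
plate [array([698.9,  85. ,  18. ]), array([451.4, 107.1,  18. ]), array([ 423.5, -199. ,   18. ])] centre [561.2 -57.   18. ] [np.float64(248.52916117426116), np.float64(307.43025175800324)]
collar [509.9 -15.4 223. ] side [507.4 -13.8 223. ] [508.6 -14.7 223.4]
tip [558.8  40.5 232. ] [554.1  38.  230. ] 74.34593616853513
knob [ 493.3 -135.3  197. ] [ 492.5 -135.7  193.7]
white [ 497.2 -103.7  113. ] side [497. -98. 113.] green [ 491.  -166.2  113. ]
postbase [510.4 -15.5  18. ]
unit yaw from x, y: -0.08921250627836799 -0.0909368151947827
hook dir 0.8521149590485786
stand [array([532.9, 395.2,  40. ]), array([559. , 278.5,  40. ]), array([405.1, 245.8,  40. ]), array([378.2, 359.7,  40. ])] [468.8 319.8  40. ]
red [498.7 360.2 180. ] [512.9 296.3 180. ] [505.8 328.2 180. ] 65.36760998119138 ydir yaw 0.2186771169710562
yel [424.7 343.  180. ] [439.2 279.1 180. ] [432.  311.1 180. ] 65.5757432013155 ydir yaw 0.2239747647111831
```

Call:
send_rows --series '[{"dz":-5,"hand":1},{"dx":-7,"dy":-4,"dz":-9,"az":-0.1,"hand":1},{"dx":-14,"dy":-8,"dz":-9,"az":-0.2,"hand":1},{"dx":-28.9,"dy":-17.2,"dz":-9,"az":-0.3,"hand":1},{"dx":-28.9,"dy":-17.2,"dz":-9,"az":-0.3,"hand":1},{"dx":-28.9,"dy":-17.2,"dz":-9,"az":-0.3,"hand":1},{"dx":-28.9,"dy":-17.2,"dz":-9,"az":-0.3,"hand":1},{"dx":-49.3,"dy":-52.5,"dz":-9,"az":-0.3,"hand":1},{"dx":-49.3,"dy":-52.5,"dz":-9,"az":-0.3,"hand":1},{"dx":-49.3,"dy":-52.5,"dz":-9,"az":-0.3,"hand":1}]'

```text
invalid input at $.series[0]: expected keys ax, ay, az, dx, dy, dz, hand
```

Call:
send_rows --series '[{"ax":0,"ay":0,"az":0,"dx":0,"dy":0,"dz":-5,"hand":1},{"ax":0,"ay":0,"az":-0.1,"dx":-7,"dy":-4,"dz":-9,"hand":1},{"ax":0,"ay":0,"az":-0.2,"dx":-14,"dy":-8,"dz":-9,"hand":1},{"ax":0,"ay":0,"az":-0.3,"dx":-28.9,"dy":-17.2,"dz":-9,"hand":1},{"ax":0,"ay":0,"az":-0.3,"dx":-28.9,"dy":-17.2,"dz":-9,"hand":1},{"ax":0,"ay":0,"az":-0.3,"dx":-28.9,"dy":-17.2,"dz":-9,"hand":1},{"ax":0,"ay":0,"az":-0.3,"dx":-28.9,"dy":-17.2,"dz":-9,"hand":1},{"ax":0,"ay":0,"az":-0.3,"dx":-49.3,"dy":-52.5,"dz":-9,"hand":1},{"ax":0,"ay":0,"az":-0.3,"dx":-49.3,"dy":-52.5,"dz":-9,"hand":1},{"ax":0,"ay":0,"az":-0.3,"dx":-49.3,"dy":-52.5,"dz":-9,"hand":1}]'

```text
clock: 1.1
eef_pos: [451.2, 215.2, 319.8]
tool_rot: [-3.141, -0.0, 3.049]
force: [0.7, 0.0, 0.1]
width: -0.0
gripper_force: 0.0
```

```bash
cat > go.py <<'E'
import sys
from h import *
from cell import read_state
s=read_state(); R=Rot.from_euler("xyz",s["tool_rot"]); y=R.apply([0,1,0])
print("pos",np.round(s["eef_pos"],1),"rot",np.round(s["tool_rot"],3),"y-angle",round(float(np.arctan2(y[1],y[0])),3),"w",round(float(s["width"]),1),"F",np.round(s["force"],1),"t",round(float(s["clock"]),2),"q",np.round(s["qpos"],2))
for a in sys.argv[1:]:
    v=[float(x) for x in a.split(",")]; d=R.inv().apply(np.array(v[:3])-s["eef_pos"])/10
    # target vertical tool with given y angle
    out=np.round(d,2)
    if len(v)>3:
        Yd=np.array([np.cos(v[3]),np.sin(v[3]),0]);Z=np.array([0,0,-1.]);Rt=Rot.from_matrix(np.c_[np.cross(Yd,Z),Yd,Z])
        print(a,out,"turn",np.round((R.inv()*Rt).as_rotvec(),3))
    else: print(a,out)
E
python3 go.py 495,-94,320,1.48
```

```text
pos [451.2 215.2 319.8] rot [-3.141 -0.     3.049] y-angle 1.478 w -0.0 F [0.7 0.  0.1] t 1.1 q [-0.53  0.31  0.04  1.8  -0.01  1.03  0.99]
495,-94,320,1.48 [-7.230e+00 -3.038e+01 -1.000e-02] turn [-0.    -0.    -0.002]
```

Call:
send_rows --series '[{"ax":0,"ay":0,"az":0,"dx":-7.2,"dy":-29.8,"dz":0,"hand":1},{"ax":0,"ay":0,"az":0,"dx":-7.2,"dy":-29.8,"dz":0,"hand":1},{"ax":0,"ay":0,"az":0,"dx":-7.2,"dy":-29.8,"dz":0,"hand":1},{"ax":0,"ay":0,"az":0,"dx":-7.2,"dy":-29.8,"dz":0,"hand":1},{"ax":0,"ay":0,"az":0,"dx":-7.2,"dy":-29.8,"dz":0,"hand":1},{"ax":0,"ay":0,"az":0,"dx":-7.2,"dy":-29.8,"dz":0,"hand":1},{"ax":0,"ay":0,"az":0,"dx":-7.2,"dy":-29.8,"dz":0,"hand":1},{"ax":0,"ay":0,"az":0,"dx":-7.2,"dy":-29.8,"dz":0,"hand":1},{"ax":0,"ay":0,"az":0,"dx":-7.2,"dy":-29.8,"dz":0,"hand":1}]'

```text
clock: 2.0
eef_pos: [495.1, -84.5, 319.8]
tool_rot: [3.14, -0.001, 3.05]
force: [-0.4, 0.3, -1.0]
width: 0.4
gripper_force: 0.0
```

```bash
python3 go.py 495,-86,182,1.48
python3 - <<'E'
from cell import *
import cv2
g=get_image("side");p=g["pixels"][130:380,255:465,::-1];q=get_image("wrist")["pixels"][:,:,::-1]
import numpy as np
m=np.zeros((420,800,3),np.uint8);m[:,:353]=cv2.resize(p,(353,420));m[:,360:]=cv2.resize(q,(440,420));m=cv2.imwrite("pics/a1.png",m)
E
```

```text
pos [495.1 -84.5 319.8] rot [ 3.14e+00 -1.00e-03  3.05e+00] y-angle 1.479 w 0.4 F [-0.4  0.3 -1. ] t 2.0 q [-0.01  0.32  0.16  1.8  -0.06  1.03  1.66]
495,-86,182,1.48 [-1.000e-02 -1.700e-01  1.378e+01] turn [ 0.001 -0.001 -0.001]
```

View pics/a1.png

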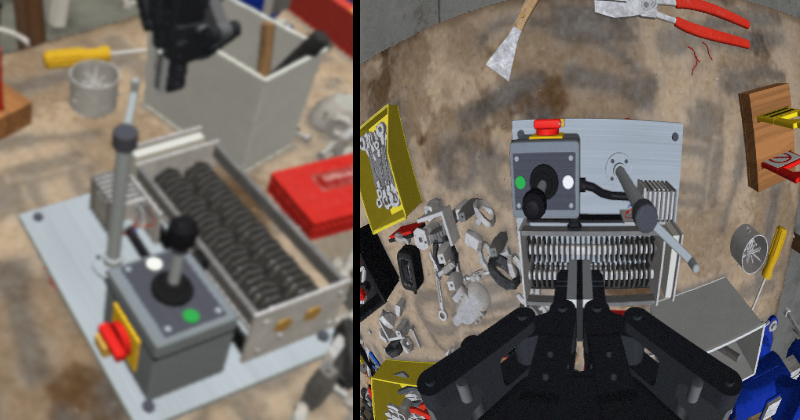

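Call:
send_rows --series '[{"ax":0,"ay":0,"az":0,"dx":0,"dy":-0.2,"dz":5,"hand":1},{"ax":0,"ay":0,"az":0,"dx":0,"dy":-0.2,"dz":10,"hand":1},{"ax":0,"ay":0,"az":0,"dx":0,"dy":-0.2,"dz":13.6,"hand":1},{"ax":0,"ay":0,"az":0,"dx":0,"dy":-0.2,"dz":13.6,"hand":1},{"ax":0,"ay":0,"az":0,"dx":0,"dy":-1,"dz":13.6,"hand":1},{"ax":0,"ay":0,"az":0,"dx":0,"dy":-2,"dz":13.6,"hand":1},{"ax":0,"ay":0,"az":0,"dx":0,"dy":-3,"dz":13.6,"hand":1},{"ax":0,"ay":0,"az":0,"dx":0,"dy":-4,"dz":13.6,"hand":1},{"ax":0,"ay":0,"az":0,"dx":0,"dy":-5,"dz":13.6,"hand":1},{"ax":0,"ay":0,"az":0,"dx":0,"dy":-5,"dz":13.6,"hand":1}]'

```text
clock: 3.1
eef_pos: [492.0, -136.8, 185.0]
tool_rot: [3.141, 0.003, 3.047]
force: [2.4, 4.4, 6.8]
width: 0.0
gripper_force: 3.0
```

```bash
python3 go.py 
python3 - <<'E'
from cell import *
import cv2
g=get_image("side");p=g["pixels"][130:380,255:465,::-1];q=get_image("wrist")["pixels"][:,:,::-1]
import numpy as np
m=np.zeros((420,800,3),np.uint8);m[:,:353]=cv2.resize(p,(353,420));m[:,360:]=cv2.resize(q,(440,420));m=cv2.imwrite("pics/a2.png",m)
E
```

```text
pos [ 492.  -136.8  185. ] rot [3.141e+00 3.000e-03 3.047e+00] y-angle 1.476 w 0.0 F [2.4 4.4 6.8] t 3.1 q [ 0.12  0.5   0.13  1.96 -0.1   0.69  1.8 ]
```

View pics/a2.png

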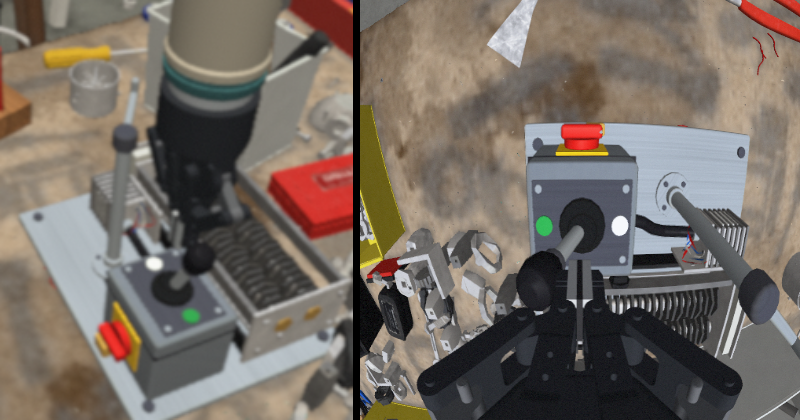

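Call:
send_rows --series '[{"ax":0,"ay":0,"az":0,"dx":0,"dy":-0.2,"dz":0.6,"hand":1},{"ax":0,"ay":0,"az":0,"dx":0,"dy":-0.4,"dz":1.2,"hand":1},{"ax":0,"ay":0,"az":0,"dx":0,"dy":-0.4,"dz":1.2,"hand":1}]'

```text
clock: 3.5
eef_pos: [490.6, -138.2, 171.9]
tool_rot: [3.14, -0.0, 3.05]
force: [1.7, 5.6, 1.4]
width: 0.1
gripper_force: 3.5
```

```bash
python3 go.py 
python3 - <<'E'
from cell import *
from h import *
from scipy.ndimage import label
g=get_image("side"); p=g["pixels"]
cv2.imwrite("pics/a3raw.png",p[:,:,::-1])
def pr(g,X):
    x=g["mtx"]@(g["R"]@X+g["t"]); return x[:2]/x[2]
k0=np.array([492.9,-135.5,117.]);y=np.array([.09,.996,0])
for th in(0,.3,.35,.4,.45): print(th,pr(g,k0-78*np.sin(th)*y+[0,0,78*np.cos(th)]).round(1))
m=(p.max(2)<45)[240:310,340:410]
l,n=label(m)
for i in range(1,n+1):
    if (l==i).sum()>60: yy,xx=np.nonzero(l==i); print(xx.mean()+340,yy.mean()+240,(l==i).sum(),xx.min()+340,xx.max()+340,yy.min()+240,yy.max()+240)
cv2.imwrite("pics/a3.png",cv2.resize(np.ascontiguousarray(p[215:345,320:430,::-1]),None,fx=4,fy=4))
E
```

```text
pos [ 490.6 -138.2  171.9] rot [ 3.14 -0.    3.05] y-angle 1.479 w 0.1 F [1.7 5.6 1.4] t 3.5 q [ 0.13  0.52  0.13  1.97 -0.11  0.66  1.81]
0 [364.2 268.5]
0.3 [372.3 280.9]
0.35 [373.6 283.3]
0.4 [374.8 285.7]
0.45 [376.  288.2]
370.1324095458045 262.5450346420323 1299 347 393 240 295
355.6 302.25882352941176 255 346 368 292 309
```

View pics/a3.png

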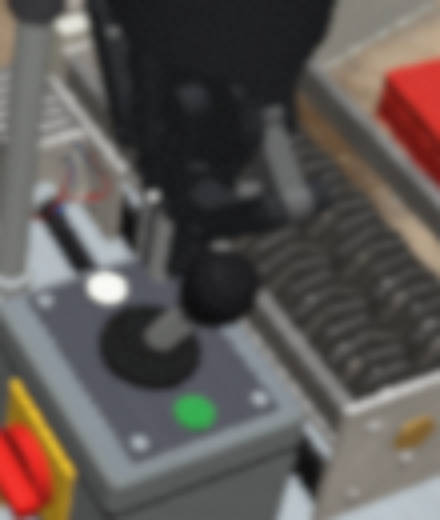

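The knob is at crop (218,286), or full-image (374,286), which puts the tilt at about 0.39. I'll push slightly further and hold.

Call:
send_rows --series '[{"ax":0,"ay":0,"az":0,"dx":0,"dy":-0.3,"dz":0,"hand":1},{"ax":0,"ay":0,"az":0,"dx":0,"dy":-0.5,"dz":0,"hand":1},{"ax":0,"ay":0,"az":0,"dx":0,"dy":-0.5,"dz":0,"hand":1},{"ax":0,"ay":0,"az":0,"dx":0,"dy":-0.5,"dz":0,"hand":1},{"ax":0,"ay":0,"az":0,"dx":0,"dy":-0.5,"dz":0,"hand":1},{"ax":0,"ay":0,"az":0,"dx":0,"dy":-0.5,"dz":0,"hand":1},{"ax":0,"ay":0,"az":0,"dx":0,"dy":-0.5,"dz":0,"hand":1},{"ax":0,"ay":0,"az":0,"dx":0,"dy":-0.5,"dz":0,"hand":1},{"ax":0,"ay":0,"az":0,"dx":0,"dy":-0.5,"dz":0,"hand":1},{"ax":0,"ay":0,"az":0,"dx":0,"dy":-0.5,"dz":0,"hand":1}]'

```text
clock: 4.55
eef_pos: [490.4, -139.5, 171.8]
tool_rot: [3.136, -0.001, 3.053]
force: [2.6, 13.3, 0.9]
width: 0.1
gripper_force: 6.5
```

```bash
python3 go.py 
python3 - <<'E'
from cell import *
import cv2,numpy as np
p=get_image("side")["pixels"]
cv2.imwrite("pics/a4.png",p[:,:,::-1])
# shaft-free: right/bottom edge of the knob
a=cv2.imread("pics/a3raw.png")[:,:,::-1]
for im in(a,p):
    m=(im.max(2)<60); print("right edge row 286:",[c for c in range(370,400) if m[286,c]][-1:], "bottom edge col 376:",[r for r in range(280,310) if m[r,376]][-1:])
E
```

```text
pos [ 490.4 -139.5  171.8] rot [ 3.136e+00 -1.000e-03  3.053e+00] y-angle 1.482 w 0.1 F [ 2.6 13.3  0.9] t 4.55 q [ 0.14  0.52  0.12  1.97 -0.11  0.66  1.82]
right edge row 286: [399] bottom edge col 376: [295]
right edge row 286: [399] bottom edge col 376: [296]
```

At the stop: force rises to 13 N with no further travel. I'll hold a little longer, then ease back slowly.

Call:
send_rows --series '[{"ax":0,"ay":0,"az":0,"dx":0,"dy":0,"dz":0,"hand":1},{"ax":0,"ay":0,"az":0,"dx":0,"dy":0,"dz":0,"hand":1},{"ax":0,"ay":0,"az":0,"dx":0,"dy":0,"dz":0,"hand":1},{"ax":0,"ay":0,"az":0,"dx":0,"dy":0.8,"dz":0,"hand":1},{"ax":0,"ay":0,"az":0,"dx":0,"dy":1.6,"dz":0,"hand":1},{"ax":0,"ay":0,"az":0,"dx":0,"dy":2.4,"dz":0,"hand":1},{"ax":0,"ay":0,"az":0,"dx":0,"dy":3.2,"dz":0,"hand":1},{"ax":0,"ay":0,"az":0,"dx":0,"dy":4.0,"dz":0,"hand":1},{"ax":0,"ay":0,"az":0,"dx":0,"dy":4.8,"dz":0,"hand":1},{"ax":0,"ay":0,"az":0,"dx":0,"dy":5.6,"dz":0,"hand":1}]'

```text
clock: 5.6
eef_pos: [494.8, -88.9, 171.9]
tool_rot: [-3.141, -0.001, 3.048]
force: [0.5, 0.1, 0.6]
width: 0.1
gripper_force: 0.0
```

```bash
python3 - <<'E'
from math import *
# hook straddle: radius 55
for a in (0.85,1.35,1.85,2.35,2.85,3.05): print(a, 509.5+55*cos(a), -15+55*sin(a), a-pi/2)
E
python3 go.py 500,-80,320,-0.72 546,26,320,-0.72
```

```text
0.85 545.799073023674 26.320422282716102 -0.7207963267948966
1.35 521.5453677901173 38.66478468046625 -0.22079632679489647
1.85 494.34253642465177 37.8701361636415 0.27920367320510353
2.35 470.85078077745453 24.131034403496436 0.7792036732051035
2.85 456.82170193458 0.8112906788399421 1.2792036732051035
3.05 454.73054215035165 -9.969444677215954 1.4792036732051033
pos [494.8 -88.9 171.9] rot [-3.141e+00 -1.000e-03  3.048e+00] y-angle 1.477 w 0.1 F [0.5 0.1 0.6] t 5.6 q [ 0.03  0.51  0.13  1.99 -0.11  0.65  1.71]
500,-80,320,-0.72 [ -0.43   0.93 -14.81] turn [-1.000e-03  0.000e+00  2.197e+00]
546,26,320,-0.72 [ -4.02  11.91 -14.82] turn [-1.000e-03  0.000e+00  2.197e+00]
```

Call:
send_rows --series '[{"ax":0,"ay":0,"az":0,"dx":0,"dy":1,"dz":-5,"hand":1},{"ax":0,"ay":0,"az":0.1,"dx":0,"dy":1,"dz":-10,"hand":1},{"ax":0,"ay":0,"az":0.2,"dx":0,"dy":1,"dz":-14.8,"hand":0.5},{"ax":0,"ay":0,"az":2.2,"dx":-4.0,"dy":11.9,"dz":-14.8,"hand":0.5},{"ax":0,"ay":0,"az":2.2,"dx":-4.0,"dy":11.9,"dz":-14.8,"hand":0.5},{"ax":0,"ay":0,"az":2.2,"dx":-4.0,"dy":11.9,"dz":-14.8,"hand":0.5},{"ax":0,"ay":0,"az":2.2,"dx":-4.0,"dy":11.9,"dz":-14.8,"hand":0.5},{"ax":0,"ay":0,"az":2.2,"dx":-4.0,"dy":11.9,"dz":-14.8,"hand":0.5},{"ax":0,"ay":0,"az":2.2,"dx":-4.0,"dy":11.9,"dz":-14.8,"hand":0.5},{"ax":0,"ay":0,"az":2.2,"dx":-4.0,"dy":11.9,"dz":-14.8,"hand":0.5}]'

```text
clock: 6.6
eef_pos: [545.6, 25.9, 319.9]
tool_rot: [-3.141, 0.0, 1.799]
force: [-0.3, -0.6, -0.3]
width: 42.6
gripper_force: 0.0
```

```bash
python3 go.py 546,26,320,-0.72
python3 - <<'E'
from cell import *
from h import *
p=get_image("side")["pixels"];cv2.imwrite("pics/a5.png",p[:,:,::-1])
q=cv2.imread("pics/side0.png")[:,:,::-1]
print("knob diff vs start",np.abs(p[262:280,354:374].astype(int)-q[262:280,354:374]).mean())
E
```

```text
pos [545.6  25.9 319.9] rot [-3.141  0.     1.799] y-angle 0.229 w 42.6 F [-0.3 -0.6 -0.3] t 6.6 q [-0.41  0.41  0.45  1.7  -0.2   1.08  0.34]
546,26,320,-0.72 [-0.    0.04 -0.01] turn [-0.     0.001  0.949]
knob diff vs start 2.1212962962962965
```

Lever is upright again. I'll finish the turn over the hook and lower the fingers around the bar.

Call:
send_rows --series '[{"ax":0,"ay":0,"az":0.95,"dx":0,"dy":0,"dz":0,"hand":0.5},{"ax":0,"ay":0,"az":0.95,"dx":0,"dy":0,"dz":0,"hand":0.5},{"ax":0,"ay":0,"az":0.95,"dx":0,"dy":0,"dz":0,"hand":0.5},{"ax":0,"ay":0,"az":0.95,"dx":0,"dy":0,"dz":0,"hand":0.5},{"ax":0,"ay":0,"az":0.95,"dx":0,"dy":0,"dz":0,"hand":0.5},{"ax":0,"ay":0,"az":0.95,"dx":0,"dy":0,"dz":0,"hand":0.5},{"ax":0,"ay":0,"az":0.95,"dx":0,"dy":0,"dz":0,"hand":0.5},{"ax":0,"ay":0,"az":0.95,"dx":0,"dy":0,"dz":3,"hand":0.5},{"ax":0,"ay":0,"az":0.95,"dx":0,"dy":0,"dz":6,"hand":0.5},{"ax":0,"ay":0,"az":0.95,"dx":0,"dy":0,"dz":6,"hand":0.5}]'

```text
clock: 7.65
eef_pos: [543.1, 26.5, 256.8]
tool_rot: [-3.136, 0.005, 0.858]
force: [-0.6, 0.3, 0.0]
width: 42.9
gripper_force: 0.0
```

```bash
python3 go.py 546,26,196,-0.72
python3 - <<'E'
from cell import *
import cv2
q=get_image("wrist")["pixels"][:,:,::-1]
cv2.imwrite("pics/a6.png",q)
E
```

```text
pos [543.1  26.5 256.8] rot [-3.136  0.005  0.858] y-angle -0.713 w 42.9 F [-0.6  0.3  0. ] t 7.65 q [-0.53  0.52  0.66  1.79 -0.38  0.97 -0.43]
546,26,196,-0.72 [0.19 0.29 6.08] turn [-0.006  0.006  0.007]
```

View pics/a6.png

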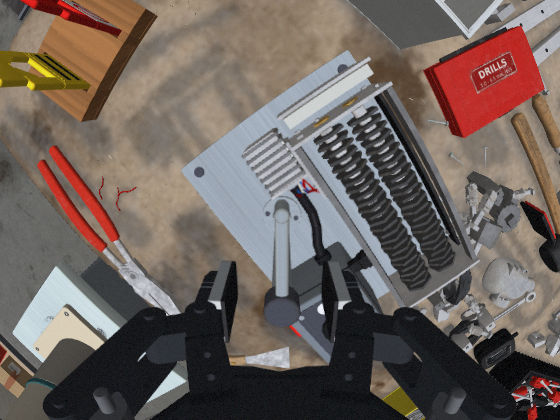

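The bar (282,255) lies centred between the open pads (235 and 325). Lower and sweep.

Call:
send_rows --series '[{"ax":0,"ay":0,"az":0,"dx":0.1,"dy":0.1,"dz":3,"hand":0.5},{"ax":0,"ay":0,"az":0,"dx":0.1,"dy":0.1,"dz":6,"hand":0.5},{"ax":0,"ay":0,"az":0,"dx":0.1,"dy":0.1,"dz":6,"hand":0.5}]'

```text
clock: 8.0
eef_pos: [545.9, 26.3, 198.7]
tool_rot: [-3.138, 0.003, 0.857]
force: [-0.7, 1.6, 0.7]
width: 42.7
gripper_force: 0.0
```

```bash
python3 go.py 546,26,196,-0.72 534.5,34,196,-0.47 521.5,39,196,-0.22 508,40,196,0.03 494,38,196,0.28 482,32.5,196,0.53 471,24,196,0.78 462.5,13,196,1.03 457,1,196,1.28 454.7,-10,196,1.48
```

```text
pos [545.9  26.3 198.7] rot [-3.138e+00  3.000e-03  8.570e-01] y-angle -0.714 w 42.7 F [-0.7  1.6  0.7] t 8.0 q [-0.49  0.59  0.61  1.85 -0.44  0.84 -0.37]
546,26,196,-0.72 [-0.01  0.03  0.27] turn [-0.003  0.003  0.006]
534.5,34,196,-0.47 [-0.16 -1.36  0.27] turn [-0.004  0.003 -0.244]
521.5,39,196,-0.22 [-0.63 -2.67  0.28] turn [-0.004  0.002 -0.494]
508,40,196,0.03 [-1.44 -3.76  0.29] turn [-0.004  0.002 -0.744]
494,38,196,0.28 [-2.51 -4.69  0.29] turn [-0.005  0.001 -0.994]
482,32.5,196,0.53 [-3.71 -5.23  0.3 ] turn [-0.005  0.    -1.244]
471,24,196,0.78 [-5.07 -5.51  0.3 ] turn [-0.005 -0.    -1.494]
462.5,13,196,1.03 [-6.46 -5.43  0.31] turn [-5.000e-03 -1.000e-03 -1.744e+00]
457,1,196,1.28 [-7.73 -5.06  0.31] turn [-5.000e-03 -1.000e-03 -1.994e+00]
454.7,-10,196,1.48 [-8.71 -4.51  0.31] turn [-5.000e-03 -2.000e-03 -2.194e+00]
```

Call:
send_rows --series '[{"ax":0,"ay":0,"az":-0.12,"dx":-0.05,"dy":-0.7,"dz":0.2,"hand":0.5},{"ax":0,"ay":0,"az":-0.244,"dx":-0.16,"dy":-1.36,"dz":0.2,"hand":0.5},{"ax":0,"ay":0,"az":-0.37,"dx":-0.37,"dy":-2.03,"dz":0.2,"hand":0.5},{"ax":0,"ay":0,"az":-0.494,"dx":-0.63,"dy":-2.67,"dz":0.2,"hand":0.5},{"ax":0,"ay":0,"az":-0.62,"dx":-1.0,"dy":-3.25,"dz":0.2,"hand":0.5},{"ax":0,"ay":0,"az":-0.744,"dx":-1.44,"dy":-3.76,"dz":0.2,"hand":0.5},{"ax":0,"ay":0,"az":-0.87,"dx":-1.95,"dy":-4.25,"dz":0.2,"hand":0.5},{"ax":0,"ay":0,"az":-0.994,"dx":-2.51,"dy":-4.69,"dz":0.2,"hand":0.5},{"ax":0,"ay":0,"az":-1.12,"dx":-3.1,"dy":-5.0,"dz":0.2,"hand":0.5},{"ax":0,"ay":0,"az":-1.244,"dx":-3.71,"dy":-5.23,"dz":0.2,"hand":0.5}]'

```text
clock: 9.0
eef_pos: [485.9, 32.3, 200.9]
tool_rot: [3.136, 0.003, 2.105]
force: [1.6, 1.3, -0.3]
width: 42.9
gripper_force: 0.7
```

```bash
python3 go.py 482,32.5,196,0.53 471,24,196,0.78 462.5,13,196,1.03 457,1,196,1.28 454.7,-10,196,1.48
```

```text
pos [485.9  32.3 200.9] rot [3.136e+00 3.000e-03 2.105e+00] y-angle 0.535 w 42.9 F [ 1.6  1.3 -0.3] t 9.0 q [-0.31  0.45  0.26  2.01 -0.17  0.7   0.59]
482,32.5,196,0.53 [ 0.22 -0.33  0.49] turn [0.005 0.003 0.005]
471,24,196,0.78 [ 0.05 -1.71  0.48] turn [ 0.005  0.003 -0.245]
462.5,13,196,1.03 [-0.46 -3.    0.48] turn [ 0.004  0.004 -0.495]
457,1,196,1.28 [-1.22 -4.08  0.47] turn [ 0.004  0.005 -0.745]
454.7,-10,196,1.48 [-2.04 -4.84  0.47] turn [ 0.004  0.005 -0.945]
```

Call:
send_rows --series '[{"ax":0,"ay":0,"az":-0.12,"dx":-0.07,"dy":-0.7,"dz":0.1,"hand":0.5},{"ax":0,"ay":0,"az":-0.25,"dx":-0.17,"dy":-1.38,"dz":0.1,"hand":0.5},{"ax":0,"ay":0,"az":-0.37,"dx":-0.4,"dy":-2.03,"dz":0.1,"hand":0.5},{"ax":0,"ay":0,"az":-0.5,"dx":-0.68,"dy":-2.67,"dz":0.1,"hand":0.5},{"ax":0,"ay":0,"az":-0.62,"dx":-1.04,"dy":-3.25,"dz":0.1,"hand":0.5},{"ax":0,"ay":0,"az":-0.75,"dx":-1.44,"dy":-3.75,"dz":0.1,"hand":0.5},{"ax":0,"ay":0,"az":-0.85,"dx":-1.84,"dy":-4.17,"dz":0.1,"hand":0.5},{"ax":0,"ay":0,"az":-0.945,"dx":-2.26,"dy":-4.51,"dz":0.1,"hand":0.5},{"ax":0,"ay":0,"az":-0.945,"dx":-2.26,"dy":-4.51,"dz":0.1,"hand":0.5},{"ax":0,"ay":0,"az":-0.945,"dx":-2.26,"dy":-4.51,"dz":0.1,"hand":0.5}]'

```text
clock: 10.0
eef_pos: [457.3, -10.7, 198.6]
tool_rot: [-3.141, 0.003, 3.042]
force: [-0.9, -0.4, -0.3]
width: 42.7
gripper_force: 0.0
```

```bash
python3 go.py 454.7,-10,197,1.48
```

```text
pos [457.3 -10.7 198.6] rot [-3.141e+00  3.000e-03  3.042e+00] y-angle 1.471 w 42.7 F [-0.9 -0.4 -0.3] t 10.0 q [-0.03  0.41 -0.01  2.07  0.01  0.66  1.42]
454.7,-10,197,1.48 [0.26 0.05 0.16] turn [-0.001  0.003 -0.009]
```

Call:
send_rows --series '[{"ax":0,"ay":0,"az":0,"dx":0,"dy":0.05,"dz":0,"hand":0.86},{"ax":0,"ay":0,"az":0,"dx":0,"dy":0.05,"dz":0,"hand":0.86},{"ax":0,"ay":0,"az":0,"dx":0,"dy":0.05,"dz":0,"hand":0.86},{"ax":0,"ay":0,"az":0,"dx":0,"dy":0.05,"dz":0,"hand":0.86},{"ax":0,"ay":0,"az":0,"dx":0,"dy":0.05,"dz":0,"hand":0.86},{"ax":0,"ay":0,"az":0,"dx":0,"dy":0.05,"dz":0,"hand":0.5},{"ax":0,"ay":0,"az":0,"dx":0,"dy":0.05,"dz":0,"hand":0.5},{"ax":0,"ay":0,"az":0,"dx":0,"dy":0.05,"dz":0,"hand":0.5}]'

```text
clock: 10.8
eef_pos: [455.9, -9.9, 197.0]
tool_rot: [-3.141, -0.0, 3.044]
force: [-0.3, 0.2, 0.1]
width: 42.8
gripper_force: 0.0
```

```bash
python3 go.py 450,100,320,1.48 505.8,328.2,270,0.22
```

```text
pos [455.9  -9.9 197. ] rot [-3.141 -0.     3.044] y-angle 1.474 w 42.8 F [-0.3  0.2  0.1] t 10.8 q [-0.03  0.41 -0.01  2.08  0.01  0.66  1.42]
450,100,320,1.48 [  1.66  10.87 -12.3 ] turn [-0.    -0.    -0.006]
505.8,328.2,270,0.22 [-1.68 34.13 -7.31] turn [-1.000e-03 -0.000e+00  1.254e+00]
```

Call:
send_rows --series '[{"ax":0,"ay":0,"az":0,"dx":0,"dy":0,"dz":-5,"hand":0.5},{"ax":0,"ay":0,"az":0,"dx":0,"dy":0,"dz":-10,"hand":0.5},{"ax":0,"ay":0,"az":0,"dx":0,"dy":0,"dz":-12.3,"hand":0.5},{"ax":0,"ay":0,"az":1.254,"dx":-1.7,"dy":34.1,"dz":-12.3,"hand":0.5},{"ax":0,"ay":0,"az":1.254,"dx":-1.7,"dy":34.1,"dz":-12.3,"hand":0.5},{"ax":0,"ay":0,"az":1.254,"dx":-1.7,"dy":34.1,"dz":-12.3,"hand":0.5},{"ax":0,"ay":0,"az":1.254,"dx":-1.7,"dy":34.1,"dz":-12.3,"hand":0.5},{"ax":0,"ay":0,"az":1.254,"dx":-1.7,"dy":34.1,"dz":-12.3,"hand":0.5},{"ax":0,"ay":0,"az":1.254,"dx":-1.7,"dy":34.1,"dz":-12.3,"hand":0.5},{"ax":0,"ay":0,"az":1.254,"dx":-1.7,"dy":34.1,"dz":-12.3,"hand":0.5}]'

```text
clock: 11.8
eef_pos: [504.3, 318.0, 320.0]
tool_rot: [-3.141, 0.0, 2.049]
force: [2.5, 0.3, 0.6]
width: 42.6
gripper_force: 0.0
```

Call:
send_rows --series '[{"ax":0,"ay":0,"az":0,"dx":0,"dy":0,"dz":0,"hand":0.5}]'

```text
clock: 11.9
eef_pos: [502.2, 325.4, 318.8]
tool_rot: [3.141, -0.005, 2.063]
force: [-0.9, 0.1, -0.3]
width: 42.3
gripper_force: 0.0
```

```bash
python3 go.py 505.8,328.2,320,0.22
python3 - <<'E'
from cell import *
from h import *
np.set_printoptions(precision=1,suppress=True)
# hook position from side + top, by hook tip near expected place; tags by colour
G={n:get_image(n) for n in("side","top")}
for n,g in G.items(): cv2.imwrite(f"pics/b_{n}.png",g["pixels"][:,:,::-1]); np.savez(f"b_{n}.npz",**{k:np.array(v) for k,v in g.items()})
def pr(g,X):
    x=g["mtx"]@(g["R"]@X+g["t"]); return x[:2]/x[2]
col=np.array([509.5,-15,212])
for n,g in G.items():
    print(n,[pr(g,col+[r*np.cos(a),r*np.sin(a),20]).tolist() for r,a in((75,3.05),(75,2.85),(75,3.25))])
t=G["top"]["pixels"]; o=cv2.imread("pics/top0.png")[:,:,::-1]
d=np.abs(t.astype(int)-o).max(2)>25; d=d[150:230,320:400]; yy,xx=np.nonzero(d); print(len(xx))
for r in range(0,80,2): 
    c=np.nonzero(d[r])[0]
    if len(c): print(r+150,c+320)
E
```

```text
pos [502.2 325.4 318.8] rot [ 3.141 -0.005  2.063] y-angle 0.493 w 42.3 F [-0.9  0.1 -0.3] t 11.9 q [-0.67  0.47  0.08  1.55 -0.05  1.12 -0.09]
505.8,328.2,320,0.22 [ 0.07  0.45 -0.12] turn [ 0.    -0.005  0.273]
side [[289.0251351014697, 212.8874990909783], [286.1073419996678, 207.1874258215994], [293.77441002307285, 218.28866756312976]]
top [[349.2150086372896, 221.96874810878245], [340.5156249213241, 220.53953170824127], [358.0040518634127, 221.6366530943081]]
177
154 [320 321 322 323 324]
156 [325 326 327]
158 [322 323 324 325 326 327 328]
160 [322 324 325 326 327 328 329 330 331]
162 [326 327 328 329 330 331 332 334]
164 [328 330]
166 [330]
168 [333]
170 [336 337 338 339 340 341 342 343]
172 [338 339 340 341 342 343 344 345 346]
174 [340 341 342 343 344 345]
176 [344]
186 [348 349 350 351]
188 [347]
190 [347]
192 [352]
194 [347]
198 [346]
200 [346]
204 [346]
208 [345]
210 [345]
214 [345]
218 [344]
220 [344 345 346 347 350]
222 [345 346 347 348 349 350]
224 [346 348 349]
```

Tip at top-image (347.5,222), so the hook angle is about 3.02 against a wanted 3.05. Now the tag.

Call:
send_rows --series '[{"ax":0,"ay":0,"az":0.135,"dx":0,"dy":0.2,"dz":0,"hand":0.5},{"ax":0,"ay":0,"az":0.27,"dx":0,"dy":0.2,"dz":0,"hand":0.5},{"ax":0,"ay":0,"az":0.27,"dx":0,"dy":0.2,"dz":4,"hand":0.5},{"ax":0,"ay":0,"az":0.27,"dx":0,"dy":0.2,"dz":8,"hand":0.5},{"ax":0,"ay":0,"az":0.27,"dx":0,"dy":0.2,"dz":10,"hand":0.5},{"ax":0,"ay":0,"az":0.27,"dx":0,"dy":0.2,"dz":10,"hand":0.5},{"ax":0,"ay":0,"az":0.27,"dx":0,"dy":0.2,"dz":10,"hand":0.5}]'

```text
clock: 12.7
eef_pos: [506.8, 315.9, 220.9]
tool_rot: [3.141, 0.0, 1.784]
force: [0.1, 1.0, 1.1]
width: 42.8
gripper_force: 0.0
```

```bash
python3 go.py 505.8,328.2,148,0.22
```

```text
pos [506.8 315.9 220.9] rot [3.141 0.    1.784] y-angle 0.213 w 42.8 F [0.1 1.  1.1] t 12.7 q [-0.69  0.57  0.14  1.69 -0.1   0.9  -0.3 ]
505.8,328.2,148,0.22 [1.22 0.16 7.29] turn [ 0.     0.    -0.007]
```

Call:
send_rows --series '[{"ax":0,"ay":0,"az":0,"dx":1.2,"dy":0.15,"dz":0,"hand":0.5},{"ax":0,"ay":0,"az":0,"dx":1.2,"dy":0.15,"dz":3,"hand":0.5},{"ax":0,"ay":0,"az":0,"dx":1.2,"dy":0.15,"dz":5,"hand":0.5},{"ax":0,"ay":0,"az":0,"dx":1.2,"dy":0.15,"dz":7.3,"hand":0.5},{"ax":0,"ay":0,"az":0,"dx":1.2,"dy":0.15,"dz":7.3,"hand":0.5},{"ax":0,"ay":0,"az":0,"dx":1.2,"dy":0.15,"dz":7.3,"hand":0.5}]'

```text
clock: 13.3
eef_pos: [505.6, 330.3, 148.4]
tool_rot: [3.14, -0.001, 1.786]
force: [-0.1, 0.7, 0.2]
width: 42.9
gripper_force: 0.0
```

```bash
python3 go.py 505.8,328.2,148,0.22
```

```text
pos [505.6 330.3 148.4] rot [ 3.140e+00 -1.000e-03  1.786e+00] y-angle 0.215 w 42.9 F [-0.1  0.7  0.2] t 13.3 q [-0.7   0.66  0.12  1.74 -0.11  0.75 -0.31]
505.8,328.2,148,0.22 [-0.21 -0.03  0.04] turn [ 0.002 -0.001 -0.005]
```

Call:
send_rows --series '[{"ax":0,"ay":0,"az":0,"dx":0,"dy":0,"dz":0,"hand":1},{"ax":0,"ay":0,"az":0,"dx":0,"dy":0,"dz":0,"hand":1},{"ax":0,"ay":0,"az":0,"dx":0,"dy":0,"dz":0,"hand":1},{"ax":0,"ay":0,"az":0,"dx":0,"dy":0,"dz":0,"hand":1},{"ax":0,"ay":0,"az":0,"dx":0,"dy":0,"dz":0,"hand":1},{"ax":0,"ay":0,"az":0,"dx":0,"dy":0,"dz":0,"hand":1}]'

```text
clock: 13.9
eef_pos: [505.9, 330.0, 148.7]
tool_rot: [3.139, -0.001, 1.786]
force: [-0.2, 0.3, 6.7]
width: 7.2
gripper_force: 59.5
```

Tag gripped (7.2 mm, 59 N). Lift it clear.

Call:
send_rows --series '[{"ax":0,"ay":0,"az":0,"dx":0,"dy":0,"dz":-1,"hand":1},{"ax":0,"ay":0,"az":0,"dx":0,"dy":0,"dz":-3,"hand":1},{"ax":0,"ay":0,"az":0,"dx":0,"dy":0,"dz":-6,"hand":1},{"ax":0,"ay":0,"az":0,"dx":0,"dy":0,"dz":-10,"hand":1},{"ax":0,"ay":0,"az":0,"dx":0,"dy":0,"dz":-14,"hand":1},{"ax":0,"ay":0,"az":0,"dx":0,"dy":0,"dz":-18,"hand":1},{"ax":0,"ay":0,"az":0,"dx":0,"dy":0,"dz":-18.5,"hand":1},{"ax":0,"ay":0,"az":0,"dx":0,"dy":0,"dz":-18.5,"hand":1}]'

```text
clock: 14.7
eef_pos: [505.3, 329.5, 333.8]
tool_rot: [3.139, -0.001, 1.786]
force: [0.5, -0.5, -0.7]
width: 6.8
gripper_force: 58.8
```

```bash
python3 go.py 480,150,330,0.1 415,-4,330,-0.11
```

```text
pos [505.3 329.5 333.8] rot [ 3.139e+00 -1.000e-03  1.786e+00] y-angle 0.215 w 6.8 F [ 0.5 -0.5 -0.7] t 14.7 q [-0.72  0.47  0.16  1.52 -0.08  1.16 -0.34]
480,150,330,0.1 [-17.    -6.3    0.34] turn [ 0.003 -0.001  0.115]
415,-4,330,-0.11 [-30.66 -15.93   0.3 ] turn [ 0.002 -0.002  0.325]
```

Call:
send_rows --series '[{"ax":0,"ay":0,"az":0.05,"dx":-4,"dy":-1.5,"dz":0.3,"hand":1},{"ax":0,"ay":0,"az":0.08,"dx":-8,"dy":-3,"dz":0.3,"hand":1},{"ax":0,"ay":0,"az":0.11,"dx":-12,"dy":-4.5,"dz":0.3,"hand":1},{"ax":0,"ay":0,"az":0.15,"dx":-17,"dy":-6.3,"dz":0.3,"hand":1},{"ax":0,"ay":0,"az":0.2,"dx":-20.5,"dy":-8.7,"dz":0.3,"hand":1},{"ax":0,"ay":0,"az":0.26,"dx":-24,"dy":-11.1,"dz":0.3,"hand":1},{"ax":0,"ay":0,"az":0.325,"dx":-27.5,"dy":-13.6,"dz":0.3,"hand":1},{"ax":0,"ay":0,"az":0.325,"dx":-30.6,"dy":-15.9,"dz":0.3,"hand":1},{"ax":0,"ay":0,"az":0.325,"dx":-30.6,"dy":-15.9,"dz":0.3,"hand":1},{"ax":0,"ay":0,"az":0.325,"dx":-30.6,"dy":-15.9,"dz":0.3,"hand":1}]'

```text
clock: 15.7
eef_pos: [413.7, -3.9, 328.2]
tool_rot: [-3.139, -0.0, 1.459]
force: [0.3, 0.3, -1.2]
width: 7.1
gripper_force: 58.9
```

```bash
python3 go.py 415,-2.5,253,-0.11
```

```text
pos [413.7  -3.9 328.2] rot [-3.139 -0.     1.459] y-angle -0.112 w 7.1 F [ 0.3  0.3 -1.2] t 15.7 q [-0.35  0.17  0.34  1.99 -0.07  0.99 -0.08]
415,-2.5,253,-0.11 [0.15 0.13 7.52] turn [-0.002 -0.    -0.002]
```

Call:
send_rows --series '[{"ax":0,"ay":0,"az":0,"dx":0.15,"dy":0,"dz":3,"hand":1},{"ax":0,"ay":0,"az":0,"dx":0.15,"dy":0,"dz":6,"hand":1},{"ax":0,"ay":0,"az":0,"dx":0.15,"dy":0,"dz":7.5,"hand":1},{"ax":0,"ay":0,"az":0,"dx":0.15,"dy":0,"dz":7.5,"hand":1},{"ax":0,"ay":0,"az":0,"dx":0.15,"dy":0,"dz":7.5,"hand":1}]'

```text
clock: 16.2
eef_pos: [415.2, -1.2, 253.9]
tool_rot: [-3.141, 0.0, 1.462]
force: [0.1, -0.4, -0.1]
width: 6.7
gripper_force: 58.8
```

```bash
python3 go.py 415,-2.5,253,-0.11 467.5,-8.5,253,-0.11
python3 - <<'E'
from cell import *
import cv2,numpy as np
p=get_image("side")["pixels"][150:310,215:365,::-1];q=get_image("top")["pixels"][130:270,290:400,::-1]
m=np.zeros((600,800,3),np.uint8);m[:,:450]=cv2.resize(p,(450,600)[::1]) if 0 else cv2.resize(p,(450,600));m[:440,455:800]=cv2.resize(q,(345,440))
cv2.imwrite("pics/b1.png",m)
E
```

```text
pos [415.2  -1.2 253.9] rot [-3.141  0.     1.462] y-angle -0.109 w 6.7 F [ 0.1 -0.4 -0.1] t 16.2 q [-0.32  0.28  0.32  2.1  -0.12  0.78 -0.03]
415,-2.5,253,-0.11 [-0.13 -0.01  0.09] turn [-0.001  0.     0.001]
467.5,-8.5,253,-0.11 [-0.16  5.28  0.08] turn [-0.001  0.     0.001]
```

View pics/b1.png

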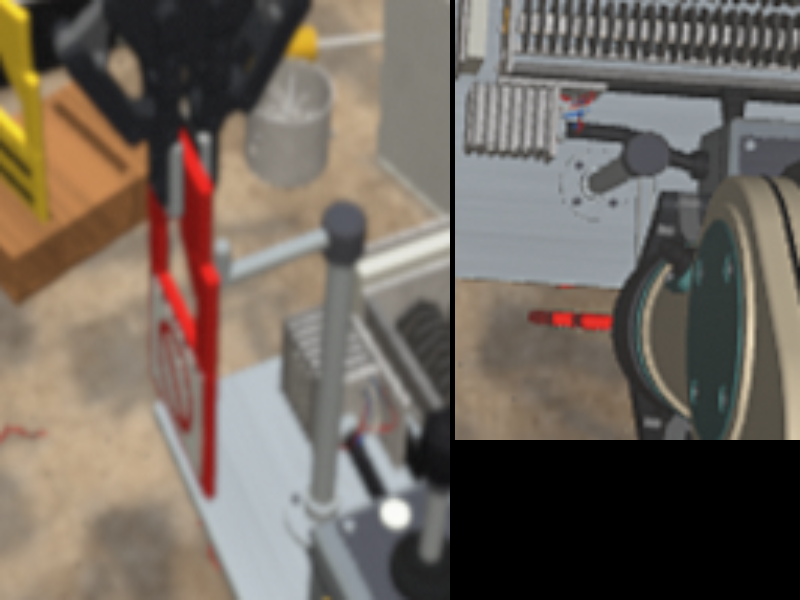

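The side crop shows the tag in front of the hook tip at (220,258), its opening level with it, and the yellow tag still in its slot. Slide on.

Call:
send_rows --series '[{"ax":0,"ay":0,"az":0,"dx":-0.15,"dy":0,"dz":0,"hand":1},{"ax":0,"ay":0,"az":0,"dx":-0.15,"dy":0.8,"dz":0,"hand":1},{"ax":0,"ay":0,"az":0,"dx":-0.15,"dy":1.6,"dz":0,"hand":1},{"ax":0,"ay":0,"az":0,"dx":-0.15,"dy":2.4,"dz":0,"hand":1},{"ax":0,"ay":0,"az":0,"dx":-0.15,"dy":3.2,"dz":0,"hand":1},{"ax":0,"ay":0,"az":0,"dx":-0.15,"dy":3.2,"dz":0,"hand":1}]'

```text
clock: 16.9
eef_pos: [448.2, -7.3, 254.1]
tool_rot: [3.14, 0.0, 1.46]
force: [-0.5, 0.1, -1.4]
width: 6.9
gripper_force: 58.8
```

```bash
python3 go.py 467.5,-8.5,253,-0.11 467.5,-8.5,228,-0.11
```

```text
pos [448.2  -7.3 254.1] rot [3.14 0.   1.46] y-angle -0.11 w 6.9 F [-0.5  0.1 -1.4] t 16.9 q [-0.29  0.32  0.32  2.03 -0.14  0.81  0.  ]
467.5,-8.5,253,-0.11 [0.09 1.93 0.11] turn [ 0.001  0.    -0.   ]
467.5,-8.5,228,-0.11 [0.09 1.93 2.61] turn [ 0.001  0.    -0.   ]
```

No contact force, so it has threaded over the tip. Continue and lower.

Call:
send_rows --series '[{"ax":0,"ay":0,"az":0,"dx":0.05,"dy":0.8,"dz":0,"hand":1},{"ax":0,"ay":0,"az":0,"dx":0.05,"dy":1.5,"dz":0,"hand":1},{"ax":0,"ay":0,"az":0,"dx":0.05,"dy":1.9,"dz":0,"hand":1},{"ax":0,"ay":0,"az":0,"dx":0.05,"dy":1.9,"dz":0.7,"hand":1},{"ax":0,"ay":0,"az":0,"dx":0.05,"dy":1.9,"dz":1.4,"hand":1},{"ax":0,"ay":0,"az":0,"dx":0.05,"dy":1.9,"dz":2.0,"hand":1},{"ax":0,"ay":0,"az":0,"dx":0.05,"dy":1.9,"dz":2.4,"hand":1},{"ax":0,"ay":0,"az":0,"dx":0.05,"dy":1.9,"dz":2.4,"hand":1}]'

```text
clock: 17.7
eef_pos: [465.1, -9.0, 229.6]
tool_rot: [-3.141, 0.0, 1.46]
force: [-0.2, -0.8, -0.3]
width: 7.0
gripper_force: 59.0
```

```bash
python3 go.py 467.5,-8.5,227,-0.11
```

```text
pos [465.1  -9.  229.6] rot [-3.141  0.     1.46 ] y-angle -0.11 w 7.0 F [-0.2 -0.8 -0.3] t 17.7 q [-0.27  0.38  0.31  2.02 -0.17  0.76  0.03]
467.5,-8.5,227,-0.11 [0.07 0.23 0.26] turn [-0.001  0.    -0.   ]
```

Lower the last few mm until contact.

Call:
send_rows --series '[{"ax":0,"ay":0,"az":0,"dx":0,"dy":0.15,"dz":0.15,"hand":1},{"ax":0,"ay":0,"az":0,"dx":0,"dy":0.15,"dz":0.3,"hand":1},{"ax":0,"ay":0,"az":0,"dx":0,"dy":0.15,"dz":0.3,"hand":1}]'

```text
clock: 18.0
eef_pos: [467.3, -9.5, 227.6]
tool_rot: [3.141, 0.0, 1.46]
force: [-2.1, -2.0, 3.6]
width: 7.0
gripper_force: 59.7
```

Call:
send_rows --series '[{"ax":0,"ay":0,"az":0,"dx":0,"dy":0,"dz":0,"hand":0.88},{"ax":0,"ay":0,"az":0,"dx":0,"dy":0,"dz":0,"hand":0.85},{"ax":0,"ay":0,"az":0,"dx":0,"dy":0,"dz":0,"hand":0.8},{"ax":0,"ay":0,"az":0,"dx":0,"dy":0,"dz":0,"hand":0.77},{"ax":0,"ay":0,"az":0,"dx":0,"dy":0,"dz":0,"hand":0.77},{"ax":0,"ay":0,"az":0,"dx":0,"dy":0,"dz":0,"hand":0.77}]'

```text
clock: 18.6
eef_pos: [467.1, -8.8, 227.1]
tool_rot: [-3.142, -0.0, 1.461]
force: [0.4, -0.1, 0.3]
width: 19.7
gripper_force: 0.0
```

Call:
send_rows --series '[{"ax":0,"ay":0,"az":0,"dx":0,"dy":0,"dz":-0.5,"hand":0.77},{"ax":0,"ay":0,"az":0,"dx":0,"dy":0,"dz":-1.5,"hand":0.77},{"ax":0,"ay":0,"az":0,"dx":0,"dy":0,"dz":-3,"hand":0.77},{"ax":0,"ay":0,"az":0,"dx":0,"dy":0,"dz":-5,"hand":0.77},{"ax":0,"ay":0,"az":0,"dx":0,"dy":0,"dz":-9,"hand":0.77},{"ax":0,"ay":0,"az":0,"dx":0,"dy":0,"dz":-13,"hand":0.77},{"ax":0,"ay":0,"az":0,"dx":4,"dy":0,"dz":-14,"hand":0.77},{"ax":0,"ay":0,"az":0,"dx":10,"dy":0,"dz":-14,"hand":0.77},{"ax":0,"ay":0,"az":0,"dx":20,"dy":0,"dz":-14,"hand":0.77},{"ax":0,"ay":0,"az":0,"dx":20,"dy":0,"dz":-14,"hand":0.77}]'

```text
clock: 19.6
eef_pos: [488.1, 181.7, 368.6]
tool_rot: [3.14, -0.001, 1.46]
force: [1.2, -0.2, -0.4]
width: 20.2
gripper_force: 0.0
```

```bash
cat > chk.py <<'E'
from cell import *
from h import *
np.set_printoptions(precision=1,suppress=True)
G={n:get_image(n) for n in("side","top")}
def pr(g,X):
    x=g["mtx"]@(g["R"]@X+g["t"]); return x[:2]/x[2]
u=np.array([-.994,.11,0]);w=np.array([.11,.994,0]);seat=np.array([509.5,-15,216])+42*u
for n,g in G.items():
    p=g["pixels"]; cv2.imwrite(f"pics/f_{n}.png",p[:,:,::-1]); h=cv2.cvtColor(p,cv2.COLOR_RGB2HSV)
    m=((h[...,0]<8)|(h[...,0]>172))&(h[...,1]>150)&(h[...,2]>70)
    N,l,s,c=cv2.connectedComponentsWithStats(m.astype(np.uint8))
    e=pr(g,seat)
    print(n,"seat px",e,"exp corners top+-35, bottom+-45",[pr(g,seat+s_*w+[0,0,z]) for s_,z in((35,42),(-35,42),(45,-130),(-45,-130))])
    for i in range(1,N):
        if s[i,4]>15 and np.hypot(*(c[i]-e))<60: print("  red",s[i],c[i])
E
python3 chk.py; python3 go.py
```

```text
side seat px [307.1 215.1] exp corners top+-35, bottom+-45 [array([299.2, 182.6]), array([318. , 207.9]), array([294., 253.]), array([314.5, 287.1])]
  red [ 294  184   26  103 1038] [308.  222.6]
top seat px [348.1 203.1] exp corners top+-35, bottom+-45 [array([331.5, 199.9]), array([373.9, 203.4]), array([314.4, 204.7]), array([358.7, 208.3])]
  red [331 199  44   9 249] [351.7 202.5]
  red [323 200   7   4  27] [326.1 201.4]
  red [384 216  20  10 171] [393.9 220.5]
pos [487.2 188.7 367.4] rot [-3.141 -0.005  1.472] y-angle -0.098 w 19.7 F [-0.8 -0.5 -1.1] t 19.7 q [-0.6   0.32  0.25  1.67 -0.09  1.16 -0.43]
```

The red tag's outline matches the hung pose in both views. Let it settle, recheck, and hand in.

Call:
send_rows --series '[{"ax":0,"ay":0,"az":0,"dx":0,"dy":0,"dz":0,"hand":0.77},{"ax":0,"ay":0,"az":0,"dx":0,"dy":0,"dz":0,"hand":0.77},{"ax":0,"ay":0,"az":0,"dx":0,"dy":0,"dz":0,"hand":0.77},{"ax":0,"ay":0,"az":0,"dx":0,"dy":0,"dz":0,"hand":0.77},{"ax":0,"ay":0,"az":0,"dx":0,"dy":0,"dz":0,"hand":0.77},{"ax":0,"ay":0,"az":0,"dx":0,"dy":0,"dz":0,"hand":0.77},{"ax":0,"ay":0,"az":0,"dx":0,"dy":0,"dz":0,"hand":0.77},{"ax":0,"ay":0,"az":0,"dx":0,"dy":0,"dz":0,"hand":0.77},{"ax":0,"ay":0,"az":0,"dx":0,"dy":0,"dz":0,"hand":0.77},{"ax":0,"ay":0,"az":0,"dx":0,"dy":0,"dz":0,"hand":0.77}]'

```text
clock: 20.7
eef_pos: [487.9, 180.1, 367.1]
tool_rot: [-3.142, -0.0, 1.461]
force: [-0.6, 1.1, -0.0]
width: 19.5
gripper_force: 0.0
```

```bash
python3 chk.py | grep red; python3 -c "from cell import *; print(finish_job())"
```

```text
red [ 294  184   26  103 1040] [308.  222.6]
  red [331 199  44  10 260] [352.  202.7]
  red [323 200   7   4  27] [326.1 201.4]
  red [384 216  20  10 171] [393.9 220.5]
the job is handed in; nothing more can be done
None
```

I handed the job in at about 21 s: the lever was proved dead and came back upright, the hook points to the front, and the red tag hangs still on it with the yellow tag left in its stand; no verdict came back.

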